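# Set the sifter's speed selector and start it

### The job

With a fingertip, push the sifter's black rotary selector round until its pointer has clicked in at the orange stud, then press the green start button fully down and let it go. Do not pinch the selector between the fingers, do not press the button before the pointer is at the orange stud, and leave everything else standing where it is.

Things in the scene. Friction and masses are not known exactly. Their poses are not given: they have to be found in the camera images.
- sifter: the sample sifter: off-white box 220 mm deep (its x), 340 mm wide (its y), deck 70 mm above the desk; origin under the centre of its underside, on the desk; its z is up, its x points from the front edge (robot side) to the far edge, its y to its left. Fixed to the desk. A steel sieve drum (108 mm wide, rim 42 mm above the deck) is clamped on its left part, centred at (15, 108) mm in its frame
- selector_axis (a point): the point on the turning axis of the black rotary selector, at the top face of its disc (disc 68 mm wide, top 10 mm above the deck); lies at (-25, -90, 80) mm in the sifter's frame. On the disc stands the pointer: a black upright bar 16 mm thick and 24 mm high (top 24 mm above this point) that runs from 12 mm behind the axis to 34 mm in front of it, with a white stripe on top of its pointing end
- pointer_mark (a point): the point that the pointer points at: on the bar's centre line prolonged to 50 mm from the axis, level with the disc's top; it turns with the selector
- selector (a joint): selector angle, rad, growing clockwise from above. A detent every 30 degrees (0.524): nine places, -2.094 to 2.094, each with a stud; end stops just beyond. Starts at the middle place (0), pointing to the sifter's front (-x). Pushed past half-way it springs into the next place; let go before, it springs back. Leaving a place takes 0.1 N m: 4 to 5 N sideways on the bar, 24 mm from the axis
- mark_set: orange stud (16 mm wide, 5 mm high above the deck) that marks the wanted place; the other eight places have white studs 9 mm wide. All stand 50 mm from the selector's axis, 30 degrees apart. The orange one is one to four clicks clockwise or anticlockwise of the pointer's start. Origin at the centre of its underside, on the deck
- start_top (a point): centre of the top face of the round green start button, 30 mm wide, in a black housing on the deck, at (-55, 12) mm in the sifter's frame; pressed straight down
- start (a joint): travel of the start button, m: 0 up, 0.006 fully down; a spring pushes it back, fully down takes about 5 N
- yellow_jar: small amber jar with a yellow cap, 40 mm wide, 46 mm high, standing on the sifter's deck towards its far edge; loose, to be left alone; origin at the centre of its underside
- tub_a: clear lidded tub, 92 mm wide, 54 mm high, on the desk to the right of the sifter; loose, to be left alone; origin at the centre of its underside
- tub_b: clear tub with a white lid, 92 mm wide, 54 mm high, on the desk to the left of the sifter; loose, to be left alone; origin at the centre of its underside
- cup_stack: stack of white cups, 73 mm wide, 92 mm high, at the right; loose, to be left alone; origin at the centre of its underside
- tumbler: dark teal drinking tumbler, 90 mm wide, 199 mm high, at the left; loose, to be left alone; origin at the centre of its underside
- clear_jar: square clear jar, 100 mm wide, 150 mm high, at the left; loose, to be left alone; origin at the centre of its underside
- bowl: blue bowl, 100 mm wide, 40 mm high, at the left; loose, to be left alone; origin at the centre of its underside

How it is judged:
By the outcome, as a careful person would: the job done as asked, in the order asked, and still so for the second after the job is handed in, with the robot touching nothing.
It also fails if it takes over 54 s, if anything falls off the work surface, if the arm or the gripper's body presses on something with over 40 N, if the wrist force passes 120 N, or if a joint passes its speed limit or range.

### The arm

A 6-joint arm with a two-finger parallel gripper is mounted at the origin on the work surface. World frame = base frame: x ahead of the robot, y to its left, z up, the work surface at z = 0. Lengths are in m, angles in rad, forces in N, time in s.
With the tool pointing down it reaches from about 0.25 to 0.85 m from the base axis. Payload 12.5 kg.
Tool frame: the origin (TCP) lies where the fingers leave the gripper's body, on its centre line; the fingertips stand bot.tip_reach ahead of it and the grasp point (between the pads) lies 65 mm ahead of it (bot.tip_reach is the distance from the TCP to the fingertips, in m); z points along the fingers, x is the direction in which the jaws open and shut, and the axes are right-handed (so a half turn about z gives the same grasp; the last joint's range is limited). The gripper opens to 93 mm and grips with 3 to 60 N. Pads are 15 mm wide; open, the fingers measure 128 mm over their backs; the gripper's body (75 mm by 188 mm) begins 65 mm behind the grasp point.
Start: joints at [1.078, 0.351, 1.652, -0, 1.139, -0.085], TCP at [0.218, 0.505, 0.303] pointing down, gripper open.
Joint ranges: [-2.75, 2.75], [-0.79, 2.1], [0.01, 2.65], [-1.57, 4.71], [0.07, 3.14], [-2.87, 2.87]. Speed limits (rad/s): [2.22, 2.22, 2.79, 3.14, 3.14, 3.14].

### API

Orientations are given as a unit quaternion [x, y, z, w].
In Python, from bench import bot gives the robot as it stands.
- The arm moves only by the tool step_arm, never from a script. Its argument "increments" is a list of rows, each a list of 7 numbers: the turn, a rotation vector about the world's x, y, z in degrees, then the shift along the world's x, y, z in m, then the opening, from 0 (shut) to 1 (fully open). A call has exactly 10 rows; each row shifts and turns the commanded pose from where the row before left it; what a row does not reach is not made up. A row lasts 1/12 s, in which the tool goes at most 41.7 mm and 7.16 degrees, less where a joint would pass 70% of its speed; a pose out of reach is approached as far as the arm can. A call with a gripper value outside its range is refused whole. The fingers move at their own pace and stop on an object; "squeeze" is the grip in N (left out, the last holds). Time passes only in rows, so rows that do not move let the fingers close, or fill a call up. It gives the time, the measured TCP pose, the force and the opening at its end, in the units of the state.
- bot.get_state(): the state, without advancing time (a new reading comes with each control period).
- bot.read_camera(name): name is "scene" or "top" or "wrist"; returns the picture (420x560x3 uint8, red, green, blue); there is no depth.
- bot.calibration(name): a dict with "vertical_fov" (degrees; the focal length in pixels is half the picture's height over the tangent of half this angle, whatever the lens; pixels are square), "cx", "cy" (the principal point, pixels), "view" (4x4, takes a point from world to camera coordinates). Camera axes: x right, y up, looking along -z (the intrinsics and any distortion apply to the point x, -y, -z); pixel columns grow to the right and rows downward; lengths in m; the calibration is good to about 2 mm. A picture is of the moment at which its call begins: read the wrist's pose just before it. calibration takes no time and is no camera call; for the wrist camera it gives the pose at the moment of the call.
- bot.finish_job(): hands the job in, once; it reports no verdict.
The state is a dict: "time_s": time; "joints": joint angles; "joint_vel": joint speeds; "effort": joint torques, N m; "position": TCP position; "tool_rot": TCP orientation; "ft_force": force on the tool from outside, world axes, zero at the start; "ft_torque": the same for the moment, N m; "width": finger opening in m.
Only numpy, scipy, OpenCV 4.12 (cv2) and the standard library are available. Lean on these libraries where they do the work, as an engineer would, in place of code of your own. Each camera call takes 0.05 s, during which the arm holds its last target. There are 200 camera calls.

## Working session

There is one attempt and no reset: what is moved stays moved. The work goes in short steps, Python scripts to look and compute and a tool call to move; the robot and the scene stay as the last step left them, time stands still between calls to the robot, and variables do not carry over. Pictures are saved under pics/ and viewed, about 8 in all and at most 12, crops included, and the job is handed in when it is done.

Besides the shell and the picture viewer there is one more tool, called after "Request:" in YAML: its name, and indented under it one key for each argument. step_arm: Moves the arm, as the interface text tells. Its arguments: {"type":"object","properties":{"increments":{"type":"array"},"squeeze":{"type":"number"}},"required":["increments"]}

```bash
mkdir -p pics
cat > h.py <<'E'
import numpy as np, cv2
from bench import bot
def cal(n):
    c=bot.calibration(n); f=210/np.tan(np.radians(c['vertical_fov'])/2); return c,f,np.array(c['view'])
def proj(n,P):
    c,f,V=cal(n); p=V@np.append(P,1); return c['cx']+f*p[0]/-p[2], c['cy']-f*p[1]/-p[2]
def ray(n,u,v,z):
    c,f,V=cal(n); d=np.array([(u-c['cx'])/f,-(v-c['cy'])/f,-1]); R=V[:3,:3]; o=-R.T@V[:3,3]; d=R.T@d
    return o+d*(z-o[2])/d[2]
def snap(n,fn,crop=None,s=1):
    im=bot.read_camera(n)[:,:,::-1]
    if crop: a,b,c,d=crop; im=im[b:d,a:c]
    cv2.imwrite('pics/'+fn,cv2.resize(im,None,fx=s,fy=s,interpolation=cv2.INTER_CUBIC))
E
python3 - <<'E'
from h import *
for n in('scene','top','wrist'):
    c=bot.calibration(n);print(n,{k:(np.round(v,3).tolist()) if k=='view' else v for k,v in c.items()})
s=bot.get_state();print(s,bot.tip_reach)
snap('top','t0.png',s=1.4);
E
```

```text
scene {'vertical_fov': 56.378615203343024, 'cx': 283.5063583898569, 'cy': 210.9108379795842, 'view': [[-0.192, 0.981, -0.021, 0.012], [-0.617, -0.103, 0.78, 0.273], [0.763, 0.163, 0.625, -1.665], [0.0, 0.0, 0.0, 1.0]]}
top {'vertical_fov': 52.85272983852433, 'cx': 280.97110859634313, 'cy': 208.7138432905159, 'view': [[0.028, -1.0, 0.011, 0.098], [0.99, 0.029, 0.136, -0.548], [-0.136, 0.007, 0.991, -1.339], [0.0, 0.0, 0.0, 1.0]]}
wrist {'vertical_fov': 59.826059557560235, 'cx': 285.871968984926, 'cy': 206.70867500965264, 'view': [[0.397, 0.918, -0.003, -0.548], [-0.877, 0.379, -0.295, 0.036], [-0.269, 0.119, 0.956, -0.392], [0.0, 0.0, 0.0, 1.0]]}
{'time_s': 0.0, 'joints': array([ 1.07840144e+00,  3.51228371e-01,  1.65242638e+00,  3.81814051e-05,
        1.13913555e+00, -8.46233628e-02]), 'joint_vel': array([-0.00037045, -0.00022036,  0.00101325,  0.00026915, -0.00041437,
        0.00045841]), 'effort': array([-2.42058968e-04, -4.97342634e+01, -2.85250872e+01,  6.98749744e-02,
        2.57913623e-02, -1.15230118e-04]), 'position': array([0.21797159, 0.50468583, 0.30220482]), 'tool_rot': array([ 8.35637105e-01,  5.49281595e-01, -5.34668688e-04,  2.70215298e-04]), 'ft_force': array([-0.15213708,  0.25734324, -0.7875865 ]), 'ft_torque': array([0.06676606, 0.05962583, 0.03062683]), 'width': 0.093089065183871} 0.0841
```

View pics/t0.png

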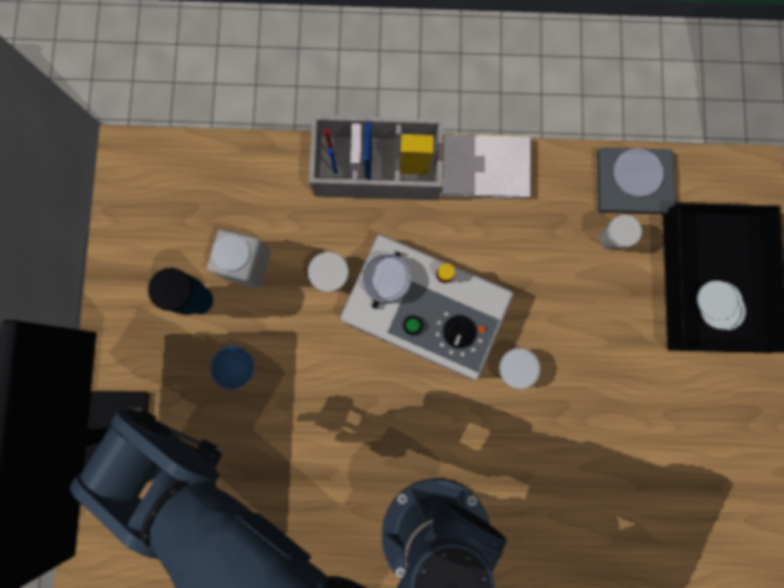

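The top view shows the sifter turned about -20°, with its selector near (328,237) in original pixels. The orange stud is on the right at about (344,236), and the green button is at (295,232). I'll enlarge this area.

Run:
```python
from h import *
snap('top','t1.png',(235,160,385,280),5)
```

```text
(no output)
```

View pics/t1.png

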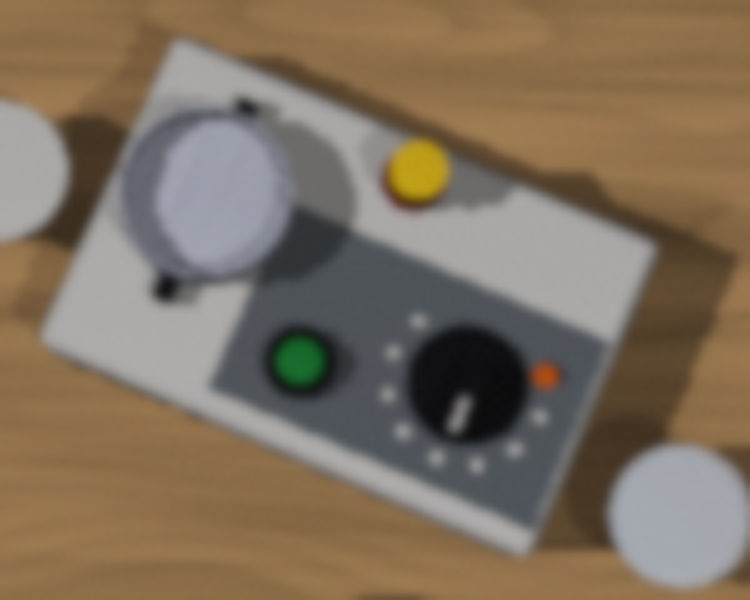

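The pointer is at the middle (5th) stud, at about (437,458) in the crop. The orange stud at (545,377) is the ninth and last place on the right, so it is 4 clicks anticlockwise. Next I'll fit the sifter pose.

Run:
```python
from h import *
from scipy.optimize import least_squares
st=[(419,321),(393,353),(388,394),(404,432),(437,458),(477,464),(515,449),(541,416),(545,377)]
px=st+[(180,38),(657,245),(530,553),(42,340),(300,362)]
loc=[]
for k in range(9):
    a=np.pi+np.radians(30*(k-4)); loc.append((-.025+.05*np.cos(a),-.09+.05*np.sin(a),.075))
loc+=[(.11,.17,.07),(.11,-.17,.07),(-.11,-.17,.07),(-.11,.17,.07),(-.055,.012,.085)]
loc=np.array(loc)
W=np.array([ray('top',235+(u-2)/5,160+(v-2)/5,l[2])[:2] for (u,v),l in zip(px,loc)])
def T(p,l): c,s=np.cos(p[2]),np.sin(p[2]); return l[:,:2]@np.array([[c,s],[-s,c]])+p[:2]
r=least_squares(lambda p:(T(p,loc)-W)[:13].ravel(),[.4,0,-.4])
print(r.x,np.degrees(r.x[2]));print(np.round((T(r.x,loc)-W)*1e3,1))
ax,bt,og=T(r.x,np.array([[-.025,-.09,0],[-.055,.012,0],loc[8]]));print('axis',ax,'btn',bt,'btn seen',W[13],'orange',og)
yaw=r.x[2]
for d in (0,30,60,90,105,117,120):
    b=np.pi+yaw+np.radians(d); e=np.array([np.cos(b),np.sin(b)]); n=np.array([-e[1],e[0]])
    print(d,np.degrees(b),np.round(ax+.032*e-.0155*n,4))
```

```text
[ 0.51311999  0.03716347 -0.38566597] -22.09703232381867
[[ 0.1 -0.3]
 [ 0.2 -0.7]
 [ 0.4 -0.2]
 [ 0.   0.2]
 [ 0.   0.4]
 [-0.1 -0.2]
 [-0.1 -0.3]
 [-0.5  0.2]
 [ 0.6 -0.7]
 [ 4.4  2.7]
 [ 2.1 -4.5]
 [-5.3 -1. ]
 [-1.8  4.5]
 [ 0.1 -0.1]]
axis [ 0.45610042 -0.03682145] btn [0.46667396 0.06897175] btn seen [0.46654211 0.06902551] orange [ 0.46297522 -0.08634657]
0 157.90296767618133 [ 0.4323 -0.0104]
30 187.9029676761813 [ 0.4223 -0.0259]
60 217.90296767618133 [ 0.4213 -0.0442]
90 247.90296767618133 [ 0.4297 -0.0606]
105 262.90296767618133 [ 0.4368 -0.0667]
117 274.9029676761813 [ 0.4434 -0.07  ]
120 277.90296767618133 [ 0.4451 -0.0706]
```

Request:
step_arm:
  increments:
    - [0,0,-4.43,0.011,-0.025,0,0]
    - [0,0,-4.43,0.011,-0.025,0,0]
    - [0,0,-4.43,0.011,-0.025,0,0]
    - [0,0,-4.43,0.011,-0.025,0,0]
    - [0,0,-4.43,0.011,-0.025,0,0]
    - [0,0,-4.43,0.011,-0.025,0,0]
    - [0,0,-4.43,0.011,-0.025,0,0]
    - [0,0,-4.43,0.011,-0.025,0,0]
    - [0,0,-4.43,0.011,-0.025,0,0]
    - [0,0,-4.43,0.011,-0.025,0,0]
  squeeze: 10

```text
time_s: 0.93
position: [0.3283, 0.2536, 0.3026]
tool_rot: [0.981, 0.192, -0.0, 0.0]
ft_force: [0.3, 0.1, 0.2]
width: 0.031
```

Request:
step_arm:
  increments:
    - [0,0,-4.43,0.011,-0.025,0,0]
    - [0,0,-4.43,0.011,-0.025,0,0]
    - [0,0,-4.43,0.011,-0.025,0,0]
    - [0,0,-4.43,0.011,-0.025,0,0]
    - [0,0,-4.43,0.011,-0.025,0,0]
    - [0,0,-4.43,0.011,-0.025,0,0]
    - [0,0,-4.43,0.011,-0.025,-0.02,0]
    - [0,0,-4.43,0.011,-0.025,-0.02,0]
    - [0,0,-4.43,0.011,-0.025,-0.02,0]
    - [0,0,-4.43,0.011,-0.025,-0.02,0]

```text
time_s: 1.77
position: [0.4382, 0.0036, 0.2218]
tool_rot: [0.981, -0.192, 0.0, -0.0]
ft_force: [0.8, 0.9, -0.0]
width: 0.0006
```

Run:
```python
from h import *
s=bot.get_state();q=s['tool_rot'];print(s['time_s'],s['position'],np.degrees(2*np.arctan2(q[1],q[0])),s['ft_force'],s['width'],np.round(s['joints'],2))
print('axis px',proj('wrist',[.4561,-.0368,.08]),'orange',proj('wrist',[.463,-.0863,.075]),'tip',proj('wrist',np.append(s['position'][:2],s['position'][2]-.0841)))
snap('wrist','w0.png',s=1.4)
```

```text
1.7667 [0.43824558 0.00355451 0.22178424] -22.188103642947265 [ 0.83731036  0.88691827 -0.04980068] 0.0006495568394085165 [-0.1   0.27  2.01  0.    0.87  0.29]
axis px (np.float64(330.81648652998285), np.float64(268.00094275313)) orange (np.float64(362.52045106103185), np.float64(318.95071525108244)) tip (np.float64(283.0756297673726), np.float64(265.155742846709))
```

View pics/w0.png

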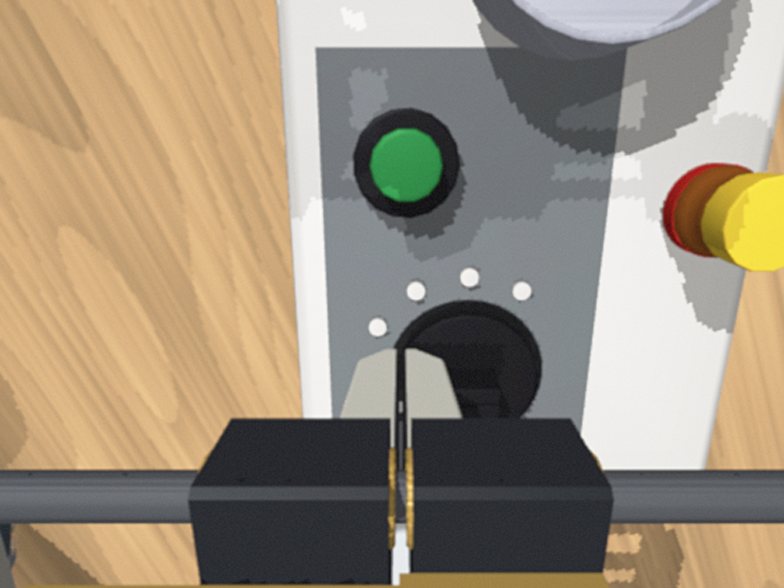

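The wrist view shows the shut, tapered fingertips at about (400,350), beside the disc centred near (468,370). The predicted axis was (463,375), so they agree. The green button is at (406,165). I'll lower the tips beside the bar and work out the arc.

Request:
step_arm:
  increments:
    - [0,0,0,0.005,-0.003,0,0]
    - [0,0,0,0,0,-0.01,0]
    - [0,0,0,0,0,-0.01,0]
    - [0,0,0,0,0,-0.01,0]
    - [0,0,0,0,0,-0.01,0]
    - [0,0,0,0,0,-0.009,0]
    - [0,0,0,0,0,0,0]
    - [0,0,0,0,0,0,0]
    - [0,0,0,0,0,0,0]
    - [0,0,0,0,0,0,0]

```text
time_s: 2.65
position: [0.4434, 0.002, 0.1743]
tool_rot: [0.982, -0.19, 0.0, -0.0]
ft_force: [-0.3, 0.0, -0.5]
width: 0.0009
```

Run:
```python
from h import *
print(bot.get_state()['position'])
ax=np.array([.4561,-.0368])
def P(d,g=0):
    b=np.pi-.3857+np.radians(d);e=np.array([np.cos(b),np.sin(b)]);n=np.array([-e[1],e[0]]);return ax+.026*e-(.0155+g)*n
prev=np.round(P(0),4);print(prev)
for k in range(1,26):
    q=P(4.8*k);d=np.round(q-prev,4);prev=prev+d;print(k,d.tolist(),np.round(prev,4))
```

```text
[0.44337778 0.00196159 0.17434969]
[ 0.4378 -0.0127]
1 [-0.0019, -0.0016] [ 0.4359 -0.0143]
2 [-0.0018, -0.0017] [ 0.4341 -0.016 ]
3 [-0.0017, -0.002] [ 0.4324 -0.018 ]
4 [-0.0015, -0.002] [ 0.4309 -0.02  ]
5 [-0.0013, -0.0022] [ 0.4296 -0.0222]
6 [-0.0011, -0.0022] [ 0.4285 -0.0244]
7 [-0.001, -0.0024] [ 0.4275 -0.0268]
8 [-0.0007, -0.0024] [ 0.4268 -0.0292]
9 [-0.0005, -0.0025] [ 0.4263 -0.0317]
10 [-0.0004, -0.0025] [ 0.4259 -0.0342]
11 [-0.0001, -0.0025] [ 0.4258 -0.0367]
12 [0.0001, -0.0026] [ 0.4259 -0.0393]
13 [0.0003, -0.0025] [ 0.4262 -0.0418]
14 [0.0006, -0.0025] [ 0.4268 -0.0443]
15 [0.0007, -0.0024] [ 0.4275 -0.0467]
16 [0.0009, -0.0024] [ 0.4284 -0.0491]
17 [0.0011, -0.0022] [ 0.4295 -0.0513]
18 [0.0014, -0.0022] [ 0.4309 -0.0535]
19 [0.0014, -0.0021] [ 0.4323 -0.0556]
20 [0.0017, -0.0019] [ 0.434  -0.0575]
21 [0.0018, -0.0018] [ 0.4358 -0.0593]
22 [0.002, -0.0016] [ 0.4378 -0.0609]
23 [0.002, -0.0014] [ 0.4398 -0.0623]
24 [0.0022, -0.0013] [ 0.442  -0.0636]
25 [0.0023, -0.0011] [ 0.4443 -0.0647]
```

Request:
step_arm:
  increments:
    - [0,0,0,-0.0018,-0.0049,0,0]
    - [0,0,0,-0.0018,-0.0049,0,0]
    - [0,0,0,-0.0018,-0.0049,0,0]
    - [0,0,4.8,-0.0019,-0.0016,0,0]
    - [0,0,4.8,-0.0018,-0.0017,0,0]
    - [0,0,4.8,-0.0017,-0.002,0,0]
    - [0,0,4.8,-0.0015,-0.002,0,0]
    - [0,0,4.8,-0.0013,-0.0022,0,0]
    - [0,0,0,0,0,0,0]
    - [0,0,0,0,0,0,0]

```text
time_s: 3.48
position: [0.4294, -0.0227, 0.1738]
tool_rot: [1.0, 0.016, 0.0, 0.0]
ft_force: [0.0, 0.2, 0.8]
width: 0.0003
```

Run:
```python
from h import *
s=bot.get_state();q=s['tool_rot'];print(s['position'],np.degrees(2*np.arctan2(q[1],q[0])),s['ft_force'],s['ft_torque'])
snap('top','t2.png',(260,190,380,280),6)
```

```text
[ 0.42941369 -0.02268374  0.17383017] 1.8534342662023522 [0.00342494 0.24975298 0.81017853] [-0.13489404  0.0883735  -0.0046124 ]
```

View pics/t2.png

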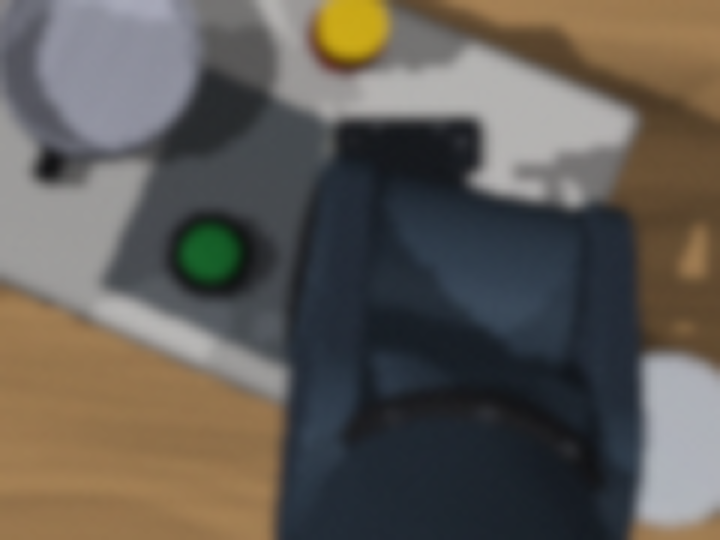

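The arm hides the dial from above. The near-zero force at 24° fits the selector having snapped ahead to 30°. I'll carry on along the arc.

Request:
step_arm:
  increments:
    - [0,0,4.8,-0.0011,-0.0022,0,0]
    - [0,0,4.8,-0.001,-0.0024,0,0]
    - [0,0,4.8,-0.0007,-0.0024,0,0]
    - [0,0,4.8,-0.0005,-0.0025,0,0]
    - [0,0,4.8,-0.0004,-0.0025,0,0]
    - [0,0,4.8,-0.0001,-0.0025,0,0]
    - [0,0,4.8,0.0001,-0.0026,0,0]
    - [0,0,4.8,0.0003,-0.0025,0,0]
    - [0,0,4.8,0.0006,-0.0025,0,0]
    - [0,0,4.8,0.0007,-0.0024,0,0]

```text
time_s: 4.37
position: [0.427, -0.0467, 0.1737]
tool_rot: [0.906, 0.424, -0.0, -0.0]
ft_force: [-1.5, 0.8, 1.0]
width: 0.0005
```

Request:
step_arm:
  increments:
    - [0,0,4.8,0.0009,-0.0024,0,0]
    - [0,0,4.8,0.0011,-0.0022,0,0]
    - [0,0,4.8,0.0014,-0.0022,0,0]
    - [0,0,4.8,0.0014,-0.0021,0,0]
    - [0,0,4.8,0.0017,-0.0019,0,0]
    - [0,0,4.8,0.0018,-0.0018,0,0]
    - [0,0,4.8,0.002,-0.0016,0,0]
    - [0,0,4.8,0.002,-0.0014,0,0]
    - [0,0,4.8,0.0022,-0.0013,0,0]
    - [0,0,0,0,0,0,0]

```text
time_s: 5.2
position: [0.4413, -0.0636, 0.1735]
tool_rot: [0.686, 0.728, -0.001, -0.001]
ft_force: [-3.3, 0.8, 2.8]
width: 0.0002
```

Run:
```python
from h import *
s=bot.get_state();q=s['tool_rot'];print(s['position'],np.degrees(2*np.arctan2(q[1],q[0])),s['ft_force'],s['ft_torque'])
snap('wrist','w1.png')
```

```text
[ 0.4412802  -0.06360188  0.17345337] 93.36648257983205 [-3.34853846  0.80819978  2.84578799] [0.25036707 0.71929413 0.0358896 ]
```

View pics/w1.png

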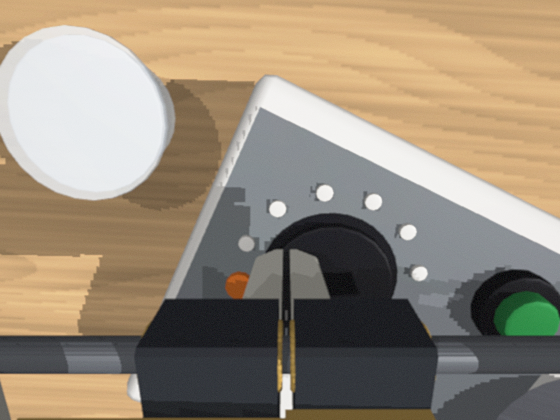

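The orange stud is at (238,285), just by the fingertips, and the bar itself is hidden. I'll back off along -x, lift, and look.

Request:
step_arm:
  increments:
    - [0,0,0,-0.008,0,0,0]
    - [0,0,0,-0.012,0,0,0]
    - [0,0,0,-0.01,0,0,0]
    - [0,0,0,0,0,0.015,0]
    - [0,0,0,0,0,0.02,0]
    - [0,0,0,0,0,0.025,0]
    - [0,0,0,-0.01,0.02,0.01,0]
    - [0,0,0,-0.02,0.03,0,0]
    - [0,0,0,-0.02,0.03,0,0]
    - [0,0,0,0,0,0,0]

```text
time_s: 6.08
position: [0.3584, 0.0191, 0.2435]
tool_rot: [0.687, 0.727, -0.0, -0.001]
ft_force: [0.8, -0.5, 0.3]
width: 0.0001
```

Run:
```python
from h import *
s=bot.get_state();print(s['position'],s['ft_force'])
a=np.hstack([bot.read_camera('top')[185:285,250:380],bot.read_camera('scene')[185:285,205:335]])[:,:,::-1]
cv2.imwrite('pics/c3.png',cv2.resize(a,None,fx=3,fy=3,interpolation=cv2.INTER_CUBIC))
for P in([.4561,-.0368,.08],[.463,-.0863,.075]):print(proj('scene',P),proj('top',P))
```

```text
[0.35839358 0.01907904 0.24351718] [ 0.79954257 -0.49558772  0.28913785]
(np.float64(248.58662893877855), np.float64(193.02982724928387)) (np.float64(328.2455614747885), np.float64(236.43298800959775))
(np.float64(233.49158637938854), np.float64(194.0427179425076)) (np.float64(343.80427925828997), np.float64(234.8056038713368))
```

View pics/c3.png

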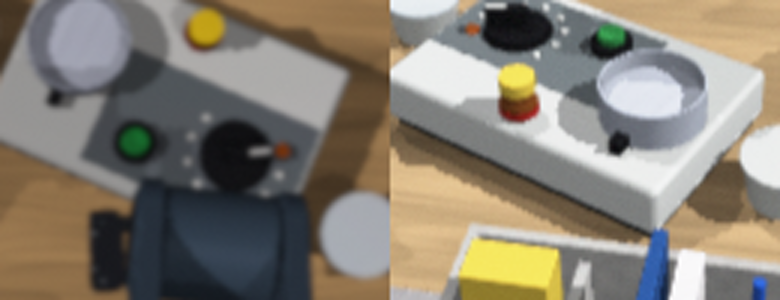

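In the top crop the stripe runs from (248,153) to (272,151), straight at the orange stud at (282,150), so the pointer has clicked in. Next I'll go over the button at (0.4667, 0.069).

Request:
step_arm:
  increments:
    - [0,0,0,0.027,0.0125,0,0]
    - [0,0,0,0.027,0.0125,0,0]
    - [0,0,0,0.027,0.0125,0,0]
    - [0,0,0,0.027,0.0125,0,0]
    - [0,0,0,0,0,-0.015,0]
    - [0,0,0,0,0,-0.015,0]
    - [0,0,0,0,0,-0.015,0]
    - [0,0,0,0,0,-0.008,0]
    - [0,0,0,0,0,0,0]
    - [0,0,0,0,0,0,0]

```text
time_s: 7.02
position: [0.4702, 0.0658, 0.1908]
tool_rot: [0.687, 0.726, -0.0, -0.0]
ft_force: [0.2, -0.8, 0.9]
width: -0.0
```

Run:
```python
from h import *
s=bot.get_state();p=s['position'];print(p,s['ft_force'])
print('tip',proj('wrist',[p[0],p[1],p[2]-.0841]))
for z in(.08,.085,.09,.095):print(z,proj('wrist',[.4667,.069,z]))
snap('wrist','w2.png')
```

```text
[0.47018491 0.06576344 0.19082541] [ 0.24555289 -0.82446962  0.87699436]
tip (np.float64(288.4176329303889), np.float64(264.88613822271185))
0.08 (np.float64(294.23219400774724), np.float64(238.53313154641066))
0.085 (np.float64(294.4163505155781), np.float64(241.94202476035284))
0.09 (np.float64(294.6094367130032), np.float64(245.51621410539104))
0.095 (np.float64(294.81211823487934), np.float64(249.26802104750408))
```

View pics/w2.png

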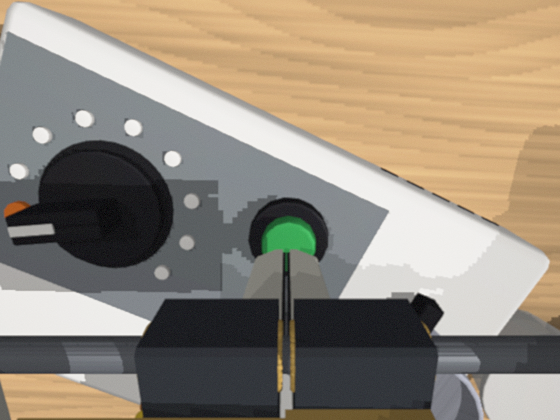

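The wrist view shows the pointer at orange on the left. The button is centred near (289,238), slightly towards the front of the tips, so I'll shift and press down slowly.

Request:
step_arm:
  increments:
    - [0,0,0,-0.0035,0.0015,0,0]
    - [0,0,0,0,0,-0.002,0]
    - [0,0,0,0,0,-0.002,0]
    - [0,0,0,0,0,-0.002,0]
    - [0,0,0,0,0,-0.002,0]
    - [0,0,0,0,0,-0.002,0]
    - [0,0,0,0,0,-0.001,0]
    - [0,0,0,0,0,-0.001,0]
    - [0,0,0,0,0,0,0]
    - [0,0,0,0,0,0,0]

```text
time_s: 7.9
position: [0.4664, 0.0678, 0.1787]
tool_rot: [0.687, 0.727, -0.0, -0.0]
ft_force: [-0.3, -0.4, -0.3]
width: 0.0006
```

Request:
step_arm:
  increments:
    - [0,0,0,0,0,-0.001,0]
    - [0,0,0,0,0,-0.001,0]
    - [0,0,0,0,0,-0.001,0]
    - [0,0,0,0,0,-0.001,0]
    - [0,0,0,0,0,0,0]
    - [0,0,0,0,0,0,0]
    - [0,0,0,0,0,0,0]
    - [0,0,0,0,0,0,0]
    - [0,0,0,0,0,0,0]
    - [0,0,0,0,0,0,0]

```text
time_s: 8.73
position: [0.4664, 0.0678, 0.1748]
tool_rot: [0.687, 0.727, 0.0, 0.0]
ft_force: [-0.4, 0.2, 2.7]
width: 0.0002
```

Contact is at a tip height of about 0.091. I'll keep pressing.

Request:
step_arm:
  increments:
    - [0,0,0,0,0,-0.001,0]
    - [0,0,0,0,0,-0.001,0]
    - [0,0,0,0,0,-0.001,0]
    - [0,0,0,0,0,0,0]
    - [0,0,0,0,0,0,0]
    - [0,0,0,0,0,0,0]
    - [0,0,0,0,0,0,0]
    - [0,0,0,0,0,0,0]
    - [0,0,0,0,0,0,0]
    - [0,0,0,0,0,0,0]

```text
time_s: 9.57
position: [0.4664, 0.0678, 0.1718]
tool_rot: [0.687, 0.727, 0.0, 0.0]
ft_force: [-0.1, -0.3, 3.5]
width: 0.0004
```

Request:
step_arm:
  increments:
    - [0,0,0,0,0,-0.001,0]
    - [0,0,0,0,0,-0.001,0]
    - [0,0,0,0,0,0,0]
    - [0,0,0,0,0,0,0]
    - [0,0,0,0,0,0,0]
    - [0,0,0,0,0,0,0]
    - [0,0,0,0,0,0,0]
    - [0,0,0,0,0,0,0]
    - [0,0,0,0,0,0,0]
    - [0,0,0,0,0,0,0]

```text
time_s: 10.4
position: [0.4665, 0.0678, 0.1702]
tool_rot: [0.687, 0.727, 0.0, 0.0]
ft_force: [-2.5, 0.0, 14.0]
width: 0.0005
```

The force jumped to 14 N with the position held back, after about 6 mm of travel, so the button has bottomed. I'll release and retreat.

Request:
step_arm:
  increments:
    - [0,0,0,0,0,0.004,0]
    - [0,0,0,0,0,0.008,0]
    - [0,0,0,0,0,0.015,0]
    - [0,0,0,0,0,0.02,0]
    - [0,0,0,0,0,0.03,0]
    - [0,0,0,-0.03,0.01,0.02,0]
    - [0,0,0,-0.035,0.015,0,0]
    - [0,0,0,-0.03,0.015,0,0]
    - [0,0,0,-0.02,0.02,0,0]
    - [0,0,0,0,0,0,0]

```text
time_s: 11.23
position: [0.348, 0.1293, 0.2667]
tool_rot: [0.686, 0.727, -0.001, -0.001]
ft_force: [1.2, 0.2, 0.7]
width: 0.0005
```

Run:
```python
from h import *
s=bot.get_state();print(s['position'],s['ft_force'])
a=np.vstack([cv2.resize(bot.read_camera(n)[y:y+h,x:x+w],(780,300),interpolation=cv2.INTER_CUBIC) for n,x,y,w,h in (('top',225,175,195,75),('scene',190,160,195,75))])[:,:,::-1]
cv2.imwrite('pics/f.png',a)
```

```text
[0.34803276 0.12927664 0.26671586] [1.16946157 0.2421871  0.66493632]
```

View pics/f.png

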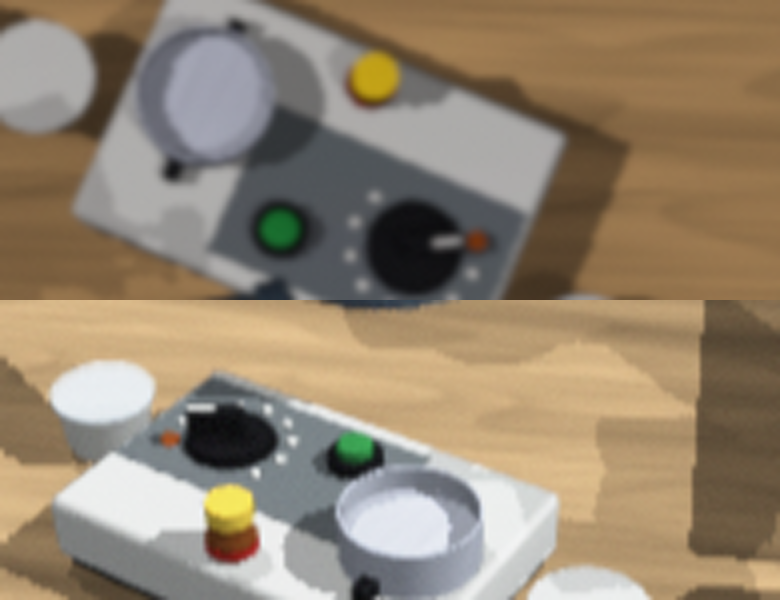

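In the top view the stripe, ending at about (462,241), points at the orange stud at (478,241). The green button is back up, and the jar and tubs haven't moved. Handing in.

```bash
python3 -c "
from bench import bot
print(bot.finish_job())"
```

```text
the job is handed in; nothing more can be done
None
```

The selector is at the orange stud and the start button was pressed afterwards and released. The job is handed in at about 11.5 s; `finish_job` gives no verdict.

- **Selector:** I kept the fingers shut and pushed the bar along an arc with the fingertips, four clicks anticlockwise. I then backed off before lifting. Two later top views and a close wrist view showed the stripe pointing at the orange stud.
- **Start button:** I pressed it only after seeing the pointer at orange. The force was 3.5 N on the way down and reached 14 N after about 6 mm of travel, with the arm held back, so I took it as fully down. The last pictures show the green button back up.
- **Everything else:** In the last pictures the yellow jar and the visible parts of the tubs were where they started, and the arm was clear. The last crops did not cover the cup stack, tumbler, clear jar or bowl, but the arm's path stayed clear of them.

One check gave nothing: a top view during the push was blocked by the arm, so I went by force there. The sifter's box corners fitted 4–6 mm off, probably from its rounded edges. The studs and button fitted within 1 mm, so I worked from those.

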